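# Clamp the glued mill collar

### The job

The spice mill's wooden collar has just been glued: slide it down over the upright post of the bench clamp until it stands flat on the bed, and let go of it. Then pump the clamp's lever up and down (do not push the jaw by hand) until the sprung jaw face closes on the collar and its spring has given way by about half, never all the way, which would crush the collar. Finish while still holding the lever pressed down with the fingers so that the grip stays on, and leave the other things on the worktop where they are.

Things in the scene. Friction and masses are not known exactly. Their poses are not given: they have to be found in the camera images.
- collar: Turned wooden ring, 56 mm outside diameter, 45 mm tall, with a 28 mm hole right through it; 0.08 kg. Stands on its flat end. Origin: centre of its underside, z up.
- clamp: Low bench clamp fixed to the worktop: steel base 64 x 325 x 14 mm (its top is the bed); origin on its centre line at worktop height. Its y axis runs along it, mm: ratchet head -115 to -45 (102 high, 58 wide), guide bridge to -28 (54 high), moving jaw (44 wide, 53 high), post at +100, fixed jaw from +130 (46 wide, 48 high). Beside the post only the two x sides are free for fingers.
- post_foot (a point): Where the axis of the upright steel post meets the bed, 14 mm above the worktop; axes as clamp. The post is 22 mm thick and 58 mm tall, its tip tapered to 12 mm. A collar standing flat on the bed has its origin here, with 3 mm play all round.
- post_top (a point): Centre of the post's tip, 72 mm above the worktop.
- face_front (a point): Centre of the front of the rubber-lined sprung face of the moving jaw, 35 mm above the worktop; it moves along the clamp's +y toward the post as the jaw advances.
- jaw_face: The sprung face plate of the moving jaw, 44 mm wide, 36 mm high, upright, facing the post (+y of the clamp). Its origin is a reference point on the worktop 18 mm behind its front (toward the lever).
- jaw_slide (a joint): Advance of the moving jaw toward the post, m, 0 to 0.070; starts anywhere from 0 to 0.028. With the collar on the post the face meets it at about 0.052 to 0.056, depending on how the collar lies in its play. The ratchet keeps the jaw where the pump brought it (against about 6 N) when the lever comes up.
- face_spring (a joint): How far the sprung face has been pushed back into the jaw, m: 0 free, 0.008 all the way in. 2.2 N per mm after 1 N preload, so half way is about 10 N of clamping force and all the way about 19 N. The gap behind the face plate can be seen from above: 8 mm when free.
- lever_angle (a joint): Angle of the pump lever, rad: 0 up (at rest, sprung), 0.40 down on its stop. A full stroke moves the jaw about 12 mm (6 mm ratchet teeth; up to 6 mm of a stroke may be idle until a tooth is caught). Once the face bears on the collar, each further mm at the pad gives about 0.35 mm of face spring.
- lever: Pump lever: dark steel arm, 14 mm wide, with a black round pad, 36 mm across, on its free end, which is pressed from above. Origin: on its hinge, 85 mm above the worktop between the cheeks of the ratchet head.
- jaw: The moving jaw with its ratchet bar and sprung face. Origin: a reference point at worktop height, 18 mm behind the front of the free face (toward the lever).
- pad_top (a point): Centre of the pad's top, about 118 mm above the worktop with the lever up and 79 mm with it down; 100 mm from the lever's hinge. The pad moves nearly straight down (under 6 mm along the clamp). Pumping takes 2 to 6 N at the pad, and about 6 to 8 N when the face spring is half in.
- tape: Bystander: roll of masking tape, 104 mm across, 25 mm high, lying flat. Origin at the underside.
- dip_bowl: Bystander: small bowl, 82 mm across, 34 mm high. Origin at the underside.
- peg: Bystander: wooden clothes peg, 72 mm long, 12 mm high. Origin at the underside.
- spoon: Bystander: steel spoon, 188 mm long, 15 mm high. Origin at the underside.
- pickles: Bystander: big jar of pickles, 85 mm across, 132 mm high. Origin at the underside.
- soap: Bystander: brown bottle with white cap, 49 mm across, 80 mm high. Origin at the underside.
- spice: Bystander: spice jar with dark cap, 44 mm across, 105 mm high. Origin at the underside.
- mug: Bystander: dotted mug, 92 mm across, 93 mm high. Origin at the underside.
There are look-alikes about, which are no part of the job. What is meant by the collar is not pink, and is the smaller of those in its own colour.

How it is judged:
By the outcome, as a careful person would: the job done as asked, in the order asked, and still so for the second after the job is handed in, while the arm keeps its last pose, push and grip.
It also fails if it takes over 72 s, if anything falls off the work surface, if the arm or the gripper's body presses on something with over 40 N, if the wrist force passes 120 N, or if a joint passes its speed limit or range.

### The arm

A 7-joint arm with a two-finger parallel gripper is mounted at the origin on a cart in front of the work surface, level with it; the furniture and walls round the work are solid. World frame = base frame: x ahead of the robot, y to its left, z up, the work surface at z = 0. Lengths are in m, angles in rad, forces in N, time in s.
With the tool pointing down it reaches from about 0.4 to 0.9 m from the base axis. Payload 5.5 kg.
Tool frame: the origin (TCP) lies at the very end of the fingers, on their centre line; the grasp point (between the pads) lies bot.grip_depth behind it (bot.grip_depth is the distance from the TCP to the grasp point, in m); z points along the fingers, y is the line along which they close (so a half turn about z gives the same grasp; the last joint's range is limited). The gripper opens to 92 mm and grips with 3 to 60 N. Pads are 19 mm wide; open, the fingers measure 130 mm over their backs; the gripper's body (75 mm by 190 mm) begins 47 mm behind the grasp point.
Start: joints at [-1.07, 0.501, -0.427, 1.55, 0.221, 1.138, -0.21], TCP at [0.153, 0.632, 0.227] pointing down, gripper open.
Joint ranges: [-2.88, 2.88], [-0.31, 2.03], [-1.54, 1.56], [0.2, 2.42], [-1.41, 4.55], [0.19, 2.02], [-2.57, 2.57]. Speed limits (rad/s): [2.57, 2.57, 3.14, 3.14, 3.14, 3.14, 3.14].

### API

Orientations are given as a unit quaternion [x, y, z, w].
In Python, from station import bot gives the robot as it stands.
- The arm moves only by the tool servo_tool, never from a script. Its argument "deltas" is a list of rows, each an object of numbers: "wx", "wy", "wz": the turn, a rotation vector about the tool's x, y, z in rad; "x", "y", "z": the shift along the tool's x, y, z in mm; "gripper": the finger opening in mm, from 0 to 91.8. In form: [{"wx": .., "wy": .., "wz": .., "x": .., "y": .., "z": .., "gripper": ..}, ...]. A call has 1 to 12 rows; each row shifts and turns the commanded pose from where the row before left it, along the tool's axes as they then stand; what a row does not reach is not made up. A row lasts 1/12 s, in which the tool goes at most 41.7 mm and 7.16 degrees, less where a joint would pass 70% of its speed; a pose out of reach is approached as far as the arm can. A call is refused whole if a number of a shift passes 41.7 or a number of a turn 0.125, either way. A call with a gripper value outside its range is refused whole. The fingers move at their own pace and stop on an object; "newtons" is the grip in N (left out, the last holds). Time passes only in rows, so rows that do not move let the fingers close. It gives the time, the measured TCP pose, the force, the opening and the grip force at its end, in the units of the state.
- bot.get_obs(): the state, without advancing time (a new reading comes with each control period).
- bot.grab_frame(name): name is "scene" or "top" or "wrist"; returns a dict with "frame" (480x640x3 uint8, red, green, blue), "range_z" (480x640 float32, m along the optical axis (not along the pixel's ray), 0 where there is no reading), "fx", "fy", "cx", "cy" (pixels), "distortion" ([k1, k2, p1, p2, k3] as OpenCV has them; the pictures are not rectified), "R" (3x3) and "t" (3): a world point X has camera coordinates R X + t. Camera axes: x right, y down, z forward; pixel columns grow to the right and rows downward; lengths in m; the calibration is good to about 2 mm. A picture is of the moment at which its call begins.
- bot.close_job(): hands the job in; it is judged then, once.
Trained networks look in a picture, given as the dict that the camera call returned (one of the last four; its "shot" number tells which), for a name from the list of things; names that differ only in an ending like _2 or _b are one class to them, and where a whole thing is asked for, a point or a joint stands for the part that bears it (a point fixed in the world has none). Each returns a list of dicts, best first, with "conf" (0 to 1); they miss things now and then, are a little off and sometimes report something else, mostly with a low value. They report only what shows in the picture. A call takes as long as a camera call. They do not tell look-alikes from the thing itself.
- bot.boxes_of(picture, query): "location" ([row, column] in pixels, amid what is visible of it).
- bot.outline_of(picture, query): "mask" (480x640 bool, what is visible of it) and "location" ([row, column] in pixels, amid what is visible of it).
- bot.tip_of(picture, query): "location" ([row, column] in pixels: a listed point, or the origin of a listed thing).
The state is a dict: "t": time; "joints": joint angles; "qvel": joint speeds; "tau": joint torques, N m; "eef_pos": TCP position; "ee_rot": TCP orientation; "force": force on the tool from outside, world axes, zero at the start; "torque": the same for the moment, N m; "grip_width": opening from 0.0 (shut) to 1.0 (fully open); "grip_force": force on a finger pad.
Only numpy, scipy, OpenCV 4.12 (cv2) and the standard library are available. Lean on these libraries where they do the work, as an engineer would, in place of code of your own. Each camera call takes 0.05 s, during which the arm holds its last target. There are 200 camera calls.

## Working session

There is one attempt and no reset: what is moved stays moved. The work goes in short steps, Python scripts to look and compute and a tool call to move; the robot and the scene stay as the last step left them, time stands still between calls to the robot, and variables do not carry over. Pictures are saved under pics/ and viewed, at most 10 in all, crops included, and the job is handed in when it is done.

Besides the shell and the picture viewer there is one more tool, called after "Request:" as name(argument=value, ...), one argument or row to a line, values as JSON. servo_tool: Moves the arm, as the interface text tells. Its arguments: {"type":"object","properties":{"deltas":{"type":"array","items":{"type":"object","properties":{"wx":{"type":"number"},"wy":{"type":"number"},"wz":{"type":"number"},"x":{"type":"number"},"y":{"type":"number"},"z":{"type":"number"},"gripper":{"type":"number"}}}},"newtons":{"type":"number"}},"required":["deltas"]}

```bash
mkdir -p pics; ls; cat > h.py <<'E'
import numpy as np, cv2
from station import bot
from scipy.spatial.transform import Rotation as Ro
def und(p,rc):
    K=np.array([[p['fx'],0,p['cx']],[0,p['fy'],p['cy']],[0,0,1]])
    return cv2.undistortPoints(np.array([[[rc[1],rc[0]]]],float),K,np.array(p['distortion'],float))[0,0]
def ray(p,rc):
    u=und(p,rc);R=np.array(p['R']);t=np.array(p['t'])
    return -R.T@t, R.T@np.array([u[0],u[1],1.])
def atz(p,rc,z):
    o,d=ray(p,rc);return o+d*(z-o[2])/d[2]
def atdepth(p,rc):
    r,c=int(round(rc[0])),int(round(rc[1]));w=p['range_z'][max(r-2,0):r+3,max(c-2,0):c+3];w=w[w>0]
    o,d=ray(p,rc);return o+d*np.median(w) if len(w) else None
def cloud(p,mask):
    rr,cc=np.nonzero(mask&(p['range_z']>0))
    K=np.array([[p['fx'],0,p['cx']],[0,p['fy'],p['cy']],[0,0,1]])
    u=cv2.undistortPoints(np.stack([cc,rr],1).astype(float)[:,None],K,np.array(p['distortion'],float))[:,0]
    z=p['range_z'][rr,cc][:,None]
    return (np.hstack([u,np.ones_like(z)])*z-np.array(p['t']))@np.array(p['R'])
def save(p,n): cv2.imwrite('pics/'+n,p['frame'][:,:,::-1])
E
python3 - <<'E'
from h import *
np.set_printoptions(precision=3,suppress=True)
s=bot.get_obs();print(s['t'],s['eef_pos'],s['ee_rot'],s['force'],bot.grip_depth,s['grip_width'])
for n in ['top','scene']:
    p=bot.grab_frame(n);save(p,n+'0.png');print(n,-np.array(p['R']).T@p['t'])
    for q in ['collar','clamp','jaw_face','lever']:
        for d in bot.boxes_of(p,q):
            print(q,round(d['conf'],2),np.round(d['location']),atdepth(p,d['location']))
    for q in ['post_top','post_foot','pad_top','face_front','clamp','lever','collar']:
        for d in bot.tip_of(p,q): print('tip',q,round(d['conf'],2),np.round(d['location'],1),atdepth(p,d['location']))
E
```

```text
pics
0.0 [0.153 0.631 0.226] [ 0.119  0.993 -0.001 -0.   ] [-0.904  0.41   0.255] 0.0188 1.0033663897281646
top [0.244 0.009 1.865]
collar 0.86 [202. 224.] [0.716 0.291 0.062]
collar 0.78 [248. 252.] [0.58  0.207 0.006]
collar 0.66 [243. 221.] [0.598 0.308 0.   ]
collar 0.59 [232. 170.] [0.632 0.468 0.004]
clamp 0.89 [268. 331.] [ 0.511 -0.04   0.034]
clamp 0.56 [252. 475.] [ 0.543 -0.461  0.132]
lever 0.58 [268. 317.] [0.509 0.003 0.04 ]
lever 0.52 [252. 376.] [ 0.549 -0.174  0.105]
lever 0.47 [269. 331.] [ 0.507 -0.039  0.033]
tip post_top 0.8 [273.7 292.9] [0.489 0.076 0.071]
tip post_foot 0.91 [278.3 291.1] [0.479 0.083 0.036]
tip pad_top 0.8 [253.1 378.7] [ 0.545 -0.18   0.113]
tip face_front 0.59 [271.7 316. ] [0.502 0.006 0.019]
tip face_front 0.55 [288.2 457.6] [ 0.445 -0.42   0.068]
tip face_front 0.46 [282.4 294.6] [0.469 0.073 0.015]
tip clamp 0.95 [268. 325.] [ 0.511 -0.021  0.036]
tip clamp 0.25 [288.3 459. ] [ 0.444 -0.423  0.074]
tip lever 0.73 [259.1 351.9] [ 0.53  -0.101  0.093]
tip lever 0.61 [266.5 324.7] [ 0.518 -0.021  0.019]
tip collar 0.79 [200.6 217.2] [0.735 
[... 385 characters left out ...]
 [293. 331.] [ 0.497 -0.071  0.044]
jaw_face 0.32 [280. 374.] [ 0.536 -0.177  0.104]
lever 0.73 [291. 331.] [ 0.497 -0.069  0.049]
lever 0.68 [277. 371.] [ 0.539 -0.164  0.105]
tip post_top 0.6 [269.3 281. ] [0.577 0.174 0.002]
tip post_top 0.45 [287.5 309.4] [ 0.488 -0.005  0.042]
tip post_foot 0.57 [290.3 282.3] [0.47  0.077 0.013]
tip pad_top 0.81 [277.5 382.9] [ 0.533 -0.202  0.119]
tip face_front 0.61 [289.3 307.7] [ 0.484 -0.002  0.038]
tip clamp 0.62 [299.3 319.7] [ 0.499 -0.032  0.01 ]
tip lever 0.66 [277.6 344.2] [ 0.508 -0.103  0.097]
tip collar 0.83 [257.6 250.1] [0.566 0.29  0.01 ]
tip collar 0.76 [243.2 276.4] [0.689 0.29  0.013]
tip collar 0.74 [269.3 270.1] [0.543 0.187 0.012]
```

```bash
python3 - <<'E'
import cv2,numpy as np
a=cv2.imread('pics/top0.png')[170:330,130:500];b=cv2.imread('pics/scene0.png')[200:340,220:430]
a=cv2.resize(a,(690,298),interpolation=cv2.INTER_CUBIC);b=cv2.resize(b,(450,300),interpolation=cv2.INTER_CUBIC)
o=np.zeros((600,690,3),np.uint8);o[:298]=a;o[300:,:450]=b
cv2.imwrite('pics/v0.png',o)
E
```

```text
(no output)
```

View pics/v0.png

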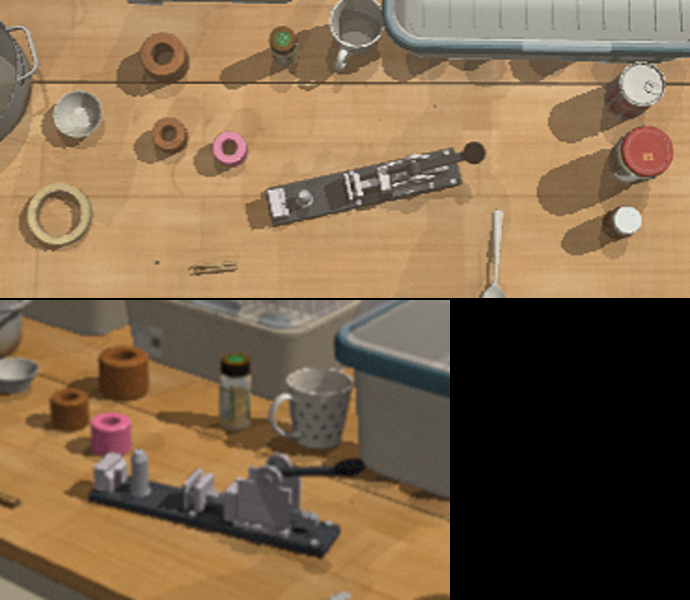

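Candidates in the top picture are the big brown ring (202,218), the small brown ring (242,221) and the pink ring (249,253). The collar is the small brown one at about (0.59, 0.30). In the scene picture it is at (251,251). I'm approaching it for a close crop.

Request:
servo_tool(
  deltas=[
    {"x": -30, "y": -13},
    {"x": -36, "y": -16},
    {"x": -36, "y": -16},
    {"x": -36, "y": -16},
    {"x": -36, "y": -16},
    {"x": -36, "y": -16},
    {"x": -36, "y": -16},
    {"x": -36, "y": -16},
    {"x": -36, "y": -16},
    {"x": -36, "y": -16},
    {"x": -36, "y": -16},
    {"x": -36, "y": -16},
  ],
)

```text
invalid input
```

Request:
servo_tool(
  deltas=[
    {"x": -36, "y": -16},
    {"x": -36, "y": -16},
    {"wz": 0.12},
    {"wz": 0.12},
    {"wz": 0.12},
    {"wz": 0.12},
    {"wz": 0.12},
    {"wz": 0.12},
    {"wz": 0.12},
    {"wz": 0.12},
    {"wz": 0.12},
    {},
  ],
)

```text
invalid input
```

```bash
python3 - <<'E'
from h import *
np.set_printoptions(precision=3,suppress=True)
s=bot.get_obs();print(s['t'],s['eef_pos'],Ro.from_quat(s['ee_rot']).as_matrix(),s['joints'])
p=bot.grab_frame('wrist');save(p,'w1.png');print(-np.array(p['R']).T@p['t'])
for q in ['collar']:
    for d in bot.outline_of(p,q):
        c=cloud(p,d['mask']);top=c[c[:,2]>np.percentile(c[:,2],90)-.006]
        print(q,round(d['conf'],2),np.round(d['location']),top.mean(0),top.min(0),top.max(0),np.ptp(c,0))
for q in ['post_top','collar','post_foot']:
    for d in bot.tip_of(p,q): print('tip',q,round(d['conf'],2),np.round(d['location'],1),atdepth(p,d['location']))
E
```

```text
1.2 [0.153 0.632 0.227] [[-0.972  0.236 -0.   ]
 [ 0.236  0.972  0.   ]
 [ 0.     0.    -1.   ]] [-1.07   0.501 -0.427  1.55   0.221  1.138 -0.21 ]
[0.084 0.649 0.384]
```

View pics/w1.png

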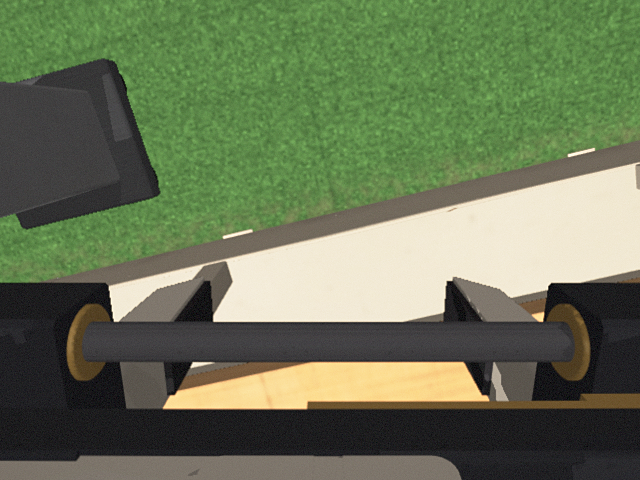

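The arm did not move: the call format was refused, and the wrist view only shows floor and fingers. I'll send full rows instead.

Request:
servo_tool(
  deltas=[
    {"wx": 0, "wy": 0, "wz": 0, "x": -30, "y": -13, "z": 0, "gripper": 90},
    {"wx": 0, "wy": 0, "wz": 0, "x": -36, "y": -16, "z": 0, "gripper": 90},
    {"wx": 0, "wy": 0, "wz": 0, "x": -36, "y": -16, "z": 0, "gripper": 90},
    {"wx": 0, "wy": 0, "wz": 0, "x": -36, "y": -16, "z": 0, "gripper": 90},
    {"wx": 0, "wy": 0, "wz": 0, "x": -36, "y": -16, "z": 0, "gripper": 90},
    {"wx": 0, "wy": 0, "wz": 0, "x": -36, "y": -16, "z": 0, "gripper": 90},
    {"wx": 0, "wy": 0, "wz": 0, "x": -36, "y": -16, "z": 0, "gripper": 90},
    {"wx": 0, "wy": 0, "wz": 0, "x": -36, "y": -16, "z": 0, "gripper": 90},
    {"wx": 0, "wy": 0, "wz": 0, "x": -36, "y": -16, "z": 0, "gripper": 90},
    {"wx": 0, "wy": 0, "wz": 0, "x": -36, "y": -16, "z": 0, "gripper": 90},
    {"wx": 0, "wy": 0, "wz": 0, "x": -36, "y": -16, "z": 0, "gripper": 90},
  ],
)

```text
t: 2.37
eef_pos: [0.4928, 0.3703, 0.227]
ee_rot: [0.119, 0.993, 0.0, 0.0]
force: [0.6, 0.9, -0.5]
grip_width: 0.981
grip_force: 0.0
```

Request:
servo_tool(
  deltas=[
    {"wx": 0, "wy": 0, "wz": 0, "x": -36, "y": -16, "z": 0, "gripper": 90},
    {"wx": 0, "wy": 0, "wz": 0, "x": -36, "y": -16, "z": 0, "gripper": 90},
    {"wx": 0, "wy": 0, "wz": 0, "x": -36, "y": -16, "z": 0, "gripper": 90},
    {"wx": 0, "wy": 0, "wz": 0.12, "x": 0, "y": 0, "z": 0, "gripper": 90},
    {"wx": 0, "wy": 0, "wz": 0.12, "x": 0, "y": 0, "z": 0, "gripper": 90},
    {"wx": 0, "wy": 0, "wz": 0.12, "x": 0, "y": 0, "z": 0, "gripper": 90},
    {"wx": 0, "wy": 0, "wz": 0.12, "x": 0, "y": 0, "z": 0, "gripper": 90},
    {"wx": 0, "wy": 0, "wz": 0.12, "x": 0, "y": 0, "z": 0, "gripper": 90},
    {"wx": 0, "wy": 0, "wz": 0.12, "x": 0, "y": 0, "z": 0, "gripper": 90},
    {"wx": 0, "wy": 0, "wz": 0.12, "x": 0, "y": 0, "z": 0, "gripper": 90},
    {"wx": 0, "wy": 0, "wz": 0.12, "x": 0, "y": 0, "z": 0, "gripper": 90},
    {"wx": 0, "wy": 0, "wz": 0.12, "x": 0, "y": 0, "z": 0, "gripper": 90},
  ],
)

```text
t: 3.37
eef_pos: [0.5849, 0.2997, 0.2267]
ee_rot: [0.615, 0.789, 0.0, -0.0]
force: [-0.3, -0.6, -0.2]
grip_width: 0.979
grip_force: 0.0
```

```bash
cat > l.py <<'E'
from h import *
import sys
np.set_printoptions(precision=4,suppress=True)
s=bot.get_obs();print(s['t'],s['eef_pos'],Ro.from_quat(s['ee_rot']).as_matrix()[:,:2].T.round(3),s['joints'])
p=bot.grab_frame('wrist');save(p,sys.argv[1]);print('cam',-np.array(p['R']).T@p['t'])
for d in bot.outline_of(p,'collar'):
    c=cloud(p,d['mask'])
    if len(c)<50: continue
    z0=np.percentile(c[:,2],90);top=c[abs(c[:,2]-z0)<.005]
    ctr,rad=cv2.minEnclosingCircle((top[:,:2]*1000).astype(np.float32))
    print('collar',round(d['conf'],2),np.round(d['location']),len(top),'z',z0,'ctr',ctr,rad)
for q in sys.argv[2:]:
    for d in bot.tip_of(p,q): print('tip',q,round(d['conf'],2),np.round(d['location'],1),atdepth(p,d['location']))
E
python3 l.py w2.png collar post_top post_foot
```

```text
3.3667 [0.5849 0.2997 0.2267] [[-0.245  0.97   0.   ]
 [ 0.97   0.245 -0.   ]] [-0.4783  0.4797 -0.0503  1.541   0.0256  1.1216 -0.2868]
cam [0.5671 0.369  0.3844]
collar 0.96 [211. 333.] 2740 z 0.045496235479625634 ctr (590.1982421875, 304.3927307128906) 27.873199462890625
collar 0.84 [231. 500.] 5344 z 0.06202968391064701 ctr (722.5910034179688, 316.059814453125) 38.22358322143555
collar 0.56 [298. 282.] 1557 z 0.045299241010468325 ctr (566.9568481445312, 204.50450134277344) 27.500316619873047
tip collar 0.92 [218.6 476.7] [0.6959 0.3243 0.0614]
tip collar 0.85 [292.5 284.9] [0.5666 0.222  0.045 ]
tip collar 0.82 [195.3 334.5] [ 0.5893  0.305  -0.0002]
tip post_foot 0.7 [389.3 174.9] [0.5418 0.282  0.2722]
```

View pics/w2.png

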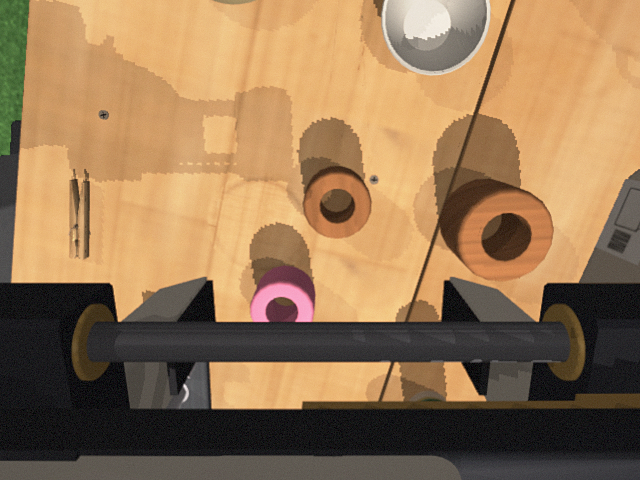

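The small brown ring sits at (202,337), with the pink one at (295,283) and the big brown one at (230,500). It is 56 mm wide and 45 mm high at (0.590, 0.304), so the choice is confirmed. I'll descend and grip it.

Request:
servo_tool(
  deltas=[
    {"wx": 0, "wy": 0, "wz": 0, "x": 3.3, "y": 6.3, "z": 36, "gripper": 80},
    {"wx": 0, "wy": 0, "wz": 0, "x": 0, "y": 0, "z": 36, "gripper": 80},
    {"wx": 0, "wy": 0, "wz": 0, "x": 0, "y": 0, "z": 36, "gripper": 80},
    {"wx": 0, "wy": 0, "wz": 0, "x": 0, "y": 0, "z": 36, "gripper": 80},
    {"wx": 0, "wy": 0, "wz": 0, "x": 0, "y": 0, "z": 30, "gripper": 80},
    {"wx": 0, "wy": 0, "wz": 0, "x": 0, "y": 0, "z": 24, "gripper": 80},
    {"wx": 0, "wy": 0, "wz": 0, "x": 0, "y": 0, "z": 18, "gripper": 80},
    {"wx": 0, "wy": 0, "wz": 0, "x": 0, "y": 0, "z": 0, "gripper": 80},
    {"wx": 0, "wy": 0, "wz": 0, "x": 0, "y": 0, "z": 0, "gripper": 50},
    {"wx": 0, "wy": 0, "wz": 0, "x": 0, "y": 0, "z": 0, "gripper": 50},
    {"wx": 0, "wy": 0, "wz": 0, "x": 0, "y": 0, "z": 0, "gripper": 50},
    {"wx": 0, "wy": 0, "wz": 0, "x": 0, "y": 0, "z": 0, "gripper": 50},
  ],
  newtons=20,
)

```text
t: 4.62
eef_pos: [0.5917, 0.3052, 0.0128]
ee_rot: [0.612, 0.791, 0.002, 0.001]
force: [0.5, 0.0, 0.7]
grip_width: 0.631
grip_force: 0.0
```

Request:
servo_tool(
  deltas=[
    {"wx": 0, "wy": 0, "wz": 0, "x": 0, "y": 0, "z": 0, "gripper": 45},
    {"wx": 0, "wy": 0, "wz": 0, "x": 0, "y": 0, "z": 0, "gripper": 45},
    {"wx": 0, "wy": 0, "wz": 0, "x": 0, "y": 0, "z": 0, "gripper": 45},
    {"wx": 0, "wy": 0, "wz": 0, "x": 0, "y": 0, "z": 0, "gripper": 45},
  ],
)

```text
t: 4.95
eef_pos: [0.5913, 0.305, 0.0124]
ee_rot: [0.612, 0.791, 0.001, 0.001]
force: [-0.7, -0.7, 6.5]
grip_width: 0.569
grip_force: 20.0
```

Request:
servo_tool(
  deltas=[
    {"wx": 0, "wy": 0, "wz": 0, "x": 0, "y": 0, "z": -15, "gripper": 45},
    {"wx": 0, "wy": 0, "wz": 0, "x": 0, "y": 0, "z": -25, "gripper": 45},
    {"wx": 0, "wy": 0, "wz": 0, "x": 0, "y": 0, "z": -35, "gripper": 45},
    {"wx": 0, "wy": 0, "wz": 0, "x": 0, "y": 0, "z": -35, "gripper": 45},
    {"wx": 0, "wy": 0, "wz": 0, "x": 0, "y": 0, "z": -25, "gripper": 45},
    {"wx": 0, "wy": 0, "wz": 0, "x": 0, "y": 0, "z": 0, "gripper": 45},
  ],
)

```text
t: 5.45
eef_pos: [0.5941, 0.3066, 0.1538]
ee_rot: [0.612, 0.791, 0.005, 0.002]
force: [0.8, -0.1, -0.4]
grip_width: 0.571
grip_force: 20.0
```

```bash
python3 l.py w3.png collar post_top post_foot; python3 - <<'E'
from h import *
p=bot.grab_frame('top');print('top')
np.set_printoptions(precision=4,suppress=True)
for q in ['post_top','pad_top','lever','face_front','clamp']:
    for d in bot.tip_of(p,q): print('tip',q,round(d['conf'],2),np.round(d['location'],1),atdepth(p,d['location']))
p=bot.grab_frame('scene');a=p['frame'][210:330,220:400,::-1];cv2.imwrite('pics/s3.png',cv2.resize(a,(720,480),interpolation=cv2.INTER_CUBIC))
E
```

```text
5.45 [0.5941 0.3066 0.1538] [[-0.25   0.968  0.003]
 [ 0.968  0.25   0.011]] [-0.4806  0.5626 -0.0507  1.5851  0.0327  0.9831 -0.2884]
cam [0.5742 0.3748 0.3117]
collar 0.92 [390. 252.] 328 z 0.04532083664570158 ctr (573.9696044921875, 185.05215454101562) 9.912370681762695
collar 0.69 [302. 325.] 10916 z 0.18656905441713206 ctr (592.9874877929688, 307.002197265625) 27.502742767333984
collar 0.56 [246. 512.] 4845 z 0.06185532325425823 ctr (721.18310546875, 319.2728271484375) 38.05289077758789
tip collar 0.86 [292.8 326.1] [0.5881 0.3243 0.1862]
tip collar 0.78 [244.3 495.1] [0.6934 0.3297 0.0614]
top
tip post_top 0.83 [274.6 292. ] [0.4857 0.0791 0.0719]
tip pad_top 0.54 [254.2 384.5] [ 0.5404 -0.1966  0.1174]
tip lever 0.73 [257.8 351. ] [ 0.5336 -0.0986  0.0934]
tip lever 0.23 [271.1 321.5] [ 0.4995 -0.0104  0.0498]
tip face_front 0.45 [269.9 316.3] [0.5078 0.0055 0.0173]
tip clamp 0.74 [271.5 314.9] [0.503  0.0099 0.0161]
tip clamp 0.68 [273.3 292.8] [0.4896 0.0767 0.0721]
tip clamp 0.63 [266.7 322.1] [ 0.5129 -0.0122  0.0511]
tip clamp 0.35 [289.9 460.8] [ 0.4383 -0.4266  0.081 ]
```

View pics/w3.png

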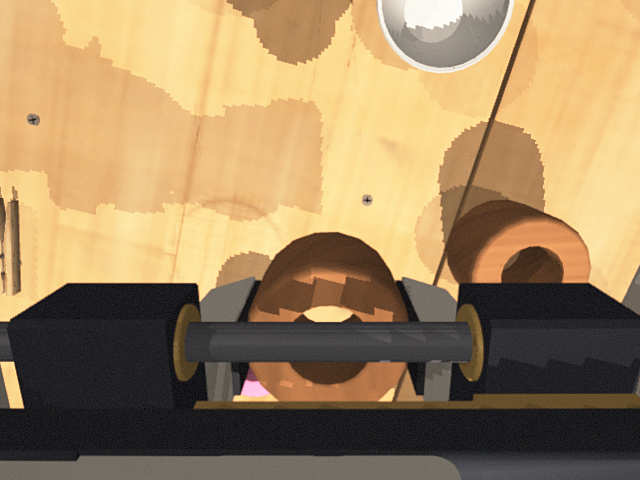

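The collar is held square between the pads at (302,325), centred about 1 mm from the TCP. I'll move to hover beside the post on the lever side and look at it from there.

Request:
servo_tool(
  deltas=[
    {"wx": 0, "wy": 0, "wz": 0, "x": -25, "y": -15, "z": 0, "gripper": 45},
    {"wx": 0, "wy": 0, "wz": 0, "x": -34, "y": -20, "z": 0, "gripper": 45},
    {"wx": 0, "wy": 0, "wz": 0, "x": -34, "y": -21, "z": 0, "gripper": 45},
    {"wx": 0, "wy": 0, "wz": 0, "x": -34, "y": -21, "z": 0, "gripper": 45},
    {"wx": 0, "wy": 0, "wz": 0, "x": -34, "y": -21, "z": 0, "gripper": 45},
    {"wx": 0, "wy": 0, "wz": 0, "x": -34, "y": -21, "z": 0, "gripper": 45},
    {"wx": 0, "wy": 0, "wz": 0, "x": -34, "y": -21, "z": 0, "gripper": 45},
    {"wx": 0, "wy": 0, "wz": 0, "x": -25, "y": -16, "z": 0, "gripper": 45},
    {"wx": 0, "wy": 0, "wz": 0, "x": -10, "y": -5, "z": 0, "gripper": 45},
    {"wx": 0, "wy": 0, "wz": 0, "x": 0, "y": 0, "z": 0, "gripper": 45},
  ],
)

```text
t: 6.88
eef_pos: [0.4998, 0.0047, 0.1459]
ee_rot: [0.615, 0.789, -0.001, 0.0]
force: [-0.4, -0.0, -0.5]
grip_width: 0.573
grip_force: 20.0
```

```bash
python3 l.py w4.png post_top post_foot; python3 - <<'E'
from h import *
np.set_printoptions(precision=4,suppress=True)
p=bot.grab_frame('wrist')
c=cloud(p,np.ones((480,640),bool))
t=c[(abs(c[:,0]-.487)<.035)&(abs(c[:,1]-.078)<.035)&(c[:,2]<.1)]
for lo,hi in [(.066,.08),(.05,.066),(.03,.05)]:
    m=t[(t[:,2]>lo)&(t[:,2]<hi)];print(lo,len(m),m.mean(0) if len(m) else '',m.min(0) if len(m) else '',m.max(0) if len(m) else '')
b=c[(abs(c[:,2]-.014)<.004)&(abs(c[:,0]-.49)<.12)&(abs(c[:,1]-.05)<.2)]
r=cv2.minAreaRect((b[:,:2]*1000).astype(np.float32));print('bed',len(b),r,np.median(b[:,2]))
E
```

```text
6.8833 [0.4998 0.0047 0.1459] [[-0.245  0.97  -0.001]
 [ 0.97   0.245 -0.001]] [-0.0768  0.3072  0.015   2.0082 -0.0044  0.8265  0.1875]
cam [0.482  0.0741 0.3035]
collar 0.71 [300. 327.] 10906 z 0.17871299390052228 ctr (499.05731201171875, 5.2608489990234375) 27.5247745513916
tip post_top 0.83 [107.2 335.1] [0.4843 0.0797 0.0718]
tip post_foot 0.79 [104.5 335.8] [0.4843 0.081  0.0716]
0.066 860 [0.484  0.0792 0.0702] [0.4752 0.0706 0.066 ] [0.4928 0.0881 0.074 ]
0.05 409 [0.4839 0.0796 0.0638] [0.4735 0.0686 0.0598] [0.4947 0.0899 0.066 ]
0.03 818 [0.4692 0.1098 0.0376] [0.454  0.1041 0.0301] [0.4976 0.113  0.0481]
bed 15505 ((492.9800109863281, 38.54719543457031), (64.13655853271484, 203.500244140625), 12.448952674865723) 0.013689911116025352
```

View pics/w4.png

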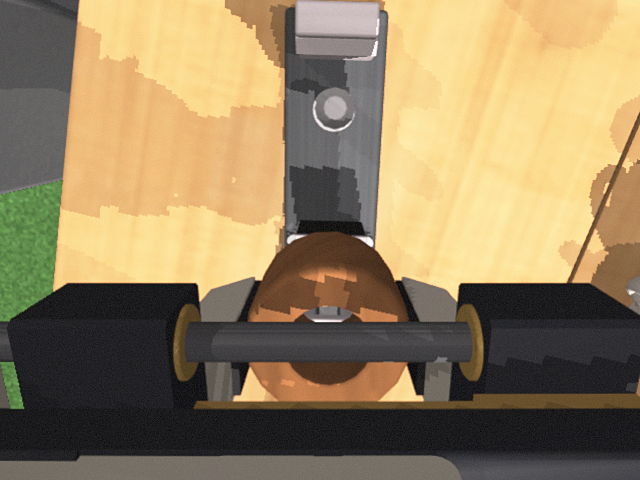

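The post tip shows at (107,335), at (0.484, 0.079), and the clamp yaw is 12.4°. I'll go above it.

Request:
servo_tool(
  deltas=[
    {"wx": 0, "wy": 0, "wz": 0.03, "x": 0, "y": 0, "z": 0, "gripper": 45},
    {"wx": 0, "wy": 0, "wz": 0, "x": 15, "y": 0.3, "z": 0, "gripper": 45},
    {"wx": 0, "wy": 0, "wz": 0, "x": 25, "y": 0.5, "z": 0, "gripper": 45},
    {"wx": 0, "wy": 0, "wz": 0, "x": 25, "y": 0.5, "z": 0, "gripper": 45},
    {"wx": 0, "wy": 0, "wz": 0, "x": 10.6, "y": 0, "z": 10, "gripper": 45},
    {"wx": 0, "wy": 0, "wz": 0, "x": 0, "y": 0, "z": 20, "gripper": 45},
    {"wx": 0, "wy": 0, "wz": 0, "x": 0, "y": 0, "z": 16, "gripper": 45},
    {"wx": 0, "wy": 0, "wz": 0, "x": 0, "y": 0, "z": 0, "gripper": 45},
    {"wx": 0, "wy": 0, "wz": 0, "x": 0, "y": 0, "z": 0, "gripper": 45},
  ],
)

```text
t: 7.88
eef_pos: [0.4841, 0.083, 0.0987]
ee_rot: [0.623, 0.782, -0.001, -0.001]
force: [0.0, 0.3, -0.3]
grip_width: 0.572
grip_force: 20.0
```

```bash
python3 l.py w5.png post_top; python3 - <<'E'
from h import *
np.set_printoptions(precision=4,suppress=True)
p=bot.grab_frame('wrist')
c=cloud(p,np.ones((480,640),bool))
t=c[(abs(c[:,0]-.484)<.014)&(abs(c[:,1]-.079)<.014)&(c[:,2]<.1)]
m=t[(t[:,2]>.066)];print(len(m),m.mean(0) if len(m) else '',m.min(0) if len(m) else '',m.max(0) if len(m) else '')
E
```

```text
7.8833 [0.4841 0.083  0.0987] [[-0.223  0.975  0.   ]
 [ 0.975  0.223 -0.003]] [-0.2082  0.3705 -0.0191  2.0562  0.0104  0.7178 -0.0094]
cam [0.4682 0.1527 0.2563]
collar 0.85 [ 58. 550.] 8956 z 0.04532076243368975 ctr (566.9563598632812, 203.1803741455078) 27.917226791381836
collar 0.77 [302. 323.] 10964 z 0.13149749631780797 ctr (483.413818359375, 83.56941986083984) 27.647014617919922
140 [0.4859 0.0727 0.0926] [0.4743 0.0676 0.0864] [0.498  0.0775 0.0996]
```

Request:
servo_tool(
  deltas=[
    {"wx": 0, "wy": 0, "wz": 0, "x": 0, "y": 0, "z": 0, "gripper": 45},
    {"wx": 0, "wy": 0, "wz": 0, "x": 0, "y": 0, "z": 0, "gripper": 45},
  ],
)

```text
t: 8.25
eef_pos: [0.4856, 0.0825, 0.1004]
ee_rot: [0.624, 0.781, 0.001, 0.0]
force: [-0.3, -0.0, -1.1]
grip_width: 0.57
grip_force: 20.0
```

Request:
servo_tool(
  deltas=[
    {"wx": 0, "wy": 0, "wz": 0, "x": -3.4, "y": -1.7, "z": 0, "gripper": 45},
    {"wx": 0, "wy": 0, "wz": 0, "x": 0, "y": 0, "z": 0, "gripper": 45},
    {"wx": 0, "wy": 0, "wz": 0, "x": 0, "y": 0, "z": 10, "gripper": 45},
    {"wx": 0, "wy": 0, "wz": 0, "x": 0, "y": 0, "z": 10, "gripper": 45},
    {"wx": 0, "wy": 0, "wz": 0, "x": 0, "y": 0, "z": 8, "gripper": 45},
    {"wx": 0, "wy": 0, "wz": 0, "x": 0, "y": 0, "z": 0, "gripper": 45},
    {"wx": 0, "wy": 0, "wz": 0, "x": 0, "y": 0, "z": 0, "gripper": 45},
  ],
)

```text
t: 8.83
eef_pos: [0.4834, 0.0788, 0.0707]
ee_rot: [0.624, 0.781, -0.001, -0.001]
force: [0.0, 0.3, -1.7]
grip_width: 0.571
grip_force: 20.0
```

Request:
servo_tool(
  deltas=[
    {"wx": 0, "wy": 0, "wz": 0, "x": 0, "y": 1, "z": 6, "gripper": 45},
    {"wx": 0, "wy": 0, "wz": 0, "x": 0, "y": 0, "z": 8, "gripper": 45},
    {"wx": 0, "wy": 0, "wz": 0, "x": 0, "y": 0, "z": 8, "gripper": 45},
    {"wx": 0, "wy": 0, "wz": 0, "x": 0, "y": 0, "z": 8, "gripper": 45},
    {"wx": 0, "wy": 0, "wz": 0, "x": 0, "y": 0, "z": 6, "gripper": 45},
    {"wx": 0, "wy": 0, "wz": 0, "x": 0, "y": 0, "z": 4, "gripper": 45},
    {"wx": 0, "wy": 0, "wz": 0, "x": 0, "y": 0, "z": 0, "gripper": 45},
    {"wx": 0, "wy": 0, "wz": 0, "x": 0, "y": 0, "z": 0, "gripper": 45},
  ],
)

```text
t: 9.5
eef_pos: [0.4849, 0.079, 0.0314]
ee_rot: [0.624, 0.781, -0.0, -0.0]
force: [-0.2, -0.3, -0.3]
grip_width: 0.569
grip_force: 20.0
```

Request:
servo_tool(
  deltas=[
    {"wx": 0, "wy": 0, "wz": 0, "x": 0, "y": 0, "z": 3, "gripper": 45},
    {"wx": 0, "wy": 0, "wz": 0, "x": 0, "y": 0, "z": 1.5, "gripper": 45},
    {"wx": 0, "wy": 0, "wz": 0, "x": 0, "y": 0, "z": 0, "gripper": 45},
    {"wx": 0, "wy": 0, "wz": 0, "x": 0, "y": 0, "z": 0, "gripper": 45},
  ],
)

```text
t: 9.83
eef_pos: [0.4851, 0.0791, 0.0273]
ee_rot: [0.624, 0.781, 0.0, 0.0]
force: [-0.0, -0.2, -1.7]
grip_width: 0.571
grip_force: 20.0
```

Request:
servo_tool(
  deltas=[
    {"wx": 0, "wy": 0, "wz": 0, "x": 0, "y": 0, "z": 1, "gripper": 45},
    {"wx": 0, "wy": 0, "wz": 0, "x": 0, "y": 0, "z": 0, "gripper": 45},
    {"wx": 0, "wy": 0, "wz": 0, "x": 0, "y": 0, "z": 0, "gripper": 80},
    {"wx": 0, "wy": 0, "wz": 0, "x": 0, "y": 0, "z": 0, "gripper": 80},
    {"wx": 0, "wy": 0, "wz": 0, "x": 0, "y": 0, "z": 0, "gripper": 80},
    {"wx": 0, "wy": 0, "wz": 0, "x": 0, "y": 0, "z": 0, "gripper": 80},
    {"wx": 0, "wy": 0, "wz": 0, "x": 0, "y": 0, "z": -10, "gripper": 80},
    {"wx": 0, "wy": 0, "wz": 0, "x": 0, "y": 0, "z": -25, "gripper": 80},
    {"wx": 0, "wy": 0, "wz": 0, "x": 0, "y": 0, "z": -35, "gripper": 80},
    {"wx": 0, "wy": 0, "wz": 0, "x": 0, "y": 0, "z": -35, "gripper": 80},
    {"wx": 0, "wy": 0, "wz": 0, "x": 0, "y": 0, "z": -25, "gripper": 80},
    {"wx": 0, "wy": 0, "wz": 0, "x": 0, "y": 0, "z": 0, "gripper": 80},
  ],
)

```text
t: 10.83
eef_pos: [0.489, 0.0798, 0.1624]
ee_rot: [0.624, 0.781, 0.004, 0.003]
force: [1.1, 0.2, 0.5]
grip_width: 0.874
grip_force: 0.0
```

The collar is released. I'll back off to check it and measure the jaw gap.

Request:
servo_tool(
  deltas=[
    {"wx": 0, "wy": 0, "wz": 0, "x": -20, "y": 0, "z": -10, "gripper": 60},
    {"wx": 0, "wy": 0, "wz": 0, "x": -30, "y": 0, "z": -10, "gripper": 40},
    {"wx": 0, "wy": 0, "wz": 0, "x": -30, "y": 0, "z": 0, "gripper": 20},
    {"wx": 0, "wy": 0, "wz": 0, "x": -20, "y": 0, "z": 0, "gripper": 0},
    {"wx": 0, "wy": 0, "wz": 0, "x": 0, "y": 0, "z": 0, "gripper": 0},
    {"wx": 0, "wy": 0, "wz": 0, "x": 0, "y": 0, "z": 0, "gripper": 0},
  ],
  newtons=20,
)

```text
t: 11.33
eef_pos: [0.507, -0.0198, 0.1762]
ee_rot: [0.625, 0.78, -0.0, -0.0]
force: [0.1, -0.1, 0.9]
grip_width: 0.487
grip_force: 0.0
```

```bash
python3 l.py w6.png post_top face_front; python3 - <<'E'
from h import *
np.set_printoptions(precision=1,suppress=True)
p=bot.grab_frame('wrist')
c=cloud(p,np.ones((480,640),bool))
P=np.array([.484,.0794]);y=np.array([-.2156,.9765]);x=np.array([.9765,.2156])
d=c[:,:2]-P;a=np.stack([d@x,d@y,c[:,2]],1)*1000
# profile along clamp, strips
for nm,lo,hi in [('centre',-6,6),('side',10,20),('side-',-20,-10)]:
    m=a[(a[:,0]>lo)&(a[:,0]<hi)&(a[:,2]<110)]
    print(nm,[(int(k),round(float(np.max(m[(m[:,1]>=k)&(m[:,1]<k+2),2])),0)) for k in range(-110,40,2) if ((m[:,1]>=k)&(m[:,1]<k+2)).any()])
E
```

```text
11.3333 [ 0.507  -0.0198  0.1762] [[-0.218  0.976 -0.   ]
 [ 0.976  0.218 -0.   ]] [-0.0475  0.2767  0.0392  1.9666 -0.0135  0.8989  0.2184]
cam [0.491  0.0499 0.3339]
collar 0.65 [ 58. 341.] 5249 z 0.05953922201003756 ctr (484.78265380859375, 78.83694458007812) 27.877294540405273
tip post_top 0.74 [182.8 330.7] [0.5019 0.0092 0.0467]
tip post_top 0.62 [ 64.1 326.6] [0.4839 0.0783 0.0715]
tip face_front 0.8 [182.6 332.3] [0.5029 0.0096 0.0468]
centre [(-110, 37.0), (-108, 37.0), (-106, 37.0), (-104, 37.0), (-102, 37.0), (-98, 51.0), (-96, 53.0), (-94, 53.0), (-92, 54.0), (-90, 53.0), (-88, 54.0), (-86, 39.0), (-80, 53.0), (-78, 54.0), (-76, 54.0), (-74, 54.0), (-72, 16.0), (-70, 15.0), (-68, 15.0), (-66, 15.0), (-64, 16.0), (-62, 16.0), (-60, 16.0), (-58, 15.0), (-56, 15.0), (-54, 16.0), (-52, 16.0), (-50, 15.0), (-48, 16.0), (-46, 16.0), (-44, 16.0), (-42, 15.0), (-40, 16.0), (-38, 16.0), (-36, 15.0), (-34, 15.0), (-32, 15.0), (-30, 57.0), (-28, 60.0), (-26, 60.0), (-24, 60.0), (-22, 61.0), (-20, 61.0), (-18, 61.0), (-16, 61.0), (-14, 59.0), (-12, 64.0), (-10, 68.0), (-8, 73.0), (-6
[... 1364 characters left out ...]
 (-74, 54.0), (-72, 16.0), (-70, 16.0), (-68, 16.0), (-66, 15.0), (-64, 16.0), (-62, 15.0), (-60, 15.0), (-58, 15.0), (-56, 15.0), (-54, 17.0), (-52, 15.0), (-50, 15.0), (-48, 15.0), (-46, 15.0), (-44, 15.0), (-42, 16.0), (-40, 15.0), (-38, 15.0), (-36, 15.0), (-34, 15.0), (-32, 15.0), (-30, 15.0), (-28, 16.0), (-26, 59.0), (-24, 61.0), (-22, 60.0), (-20, 60.0), (-18, 60.0), (-16, 60.0), (-14, 60.0), (-12, 60.0), (-10, 61.0), (-8, 60.0), (-6, 60.0), (-4, 62.0), (-2, 63.0), (0, 63.0), (2, 62.0), (4, 61.0), (6, 60.0), (8, 61.0), (10, 60.0), (12, 61.0), (14, 61.0), (16, 60.0), (18, 61.0), (20, 59.0), (22, 60.0), (24, 56.0), (28, 36.0), (30, 38.0), (32, 40.0), (34, 43.0), (36, 47.0), (38, 49.0)]
```

View pics/w6.png

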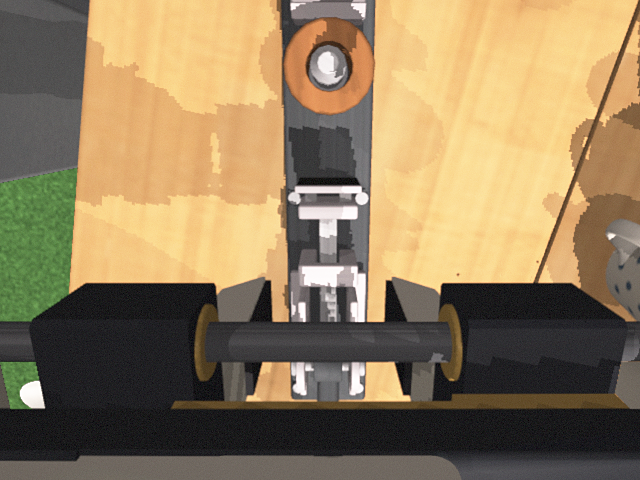

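The collar stands flat on the bed round the post at (66,328). The jaw face is at (187,327) with about a 43 mm gap. Next I'll locate the pad.

```bash
python3 - <<'E'
from h import *
np.set_printoptions(precision=4,suppress=True)
p=bot.grab_frame('top')
P=np.array([.484,.0794]);y=np.array([-.2156,.9765]);x=np.array([.9765,.2156])
c=cloud(p,np.ones((480,640),bool))
d=c[:,:2]-P;a=np.stack([d@x,d@y,c[:,2]],1)*1000
m=a[(abs(a[:,0])<45)&(a[:,1]<-235)&(a[:,1]>-330)&(a[:,2]>90)&(a[:,2]<135)];print(len(m),m.min(0),m.max(0),m.mean(0),np.median(m,0))
for q in ['pad_top']:
    for dd in bot.tip_of(p,q):
        w=atz(p,dd['location'],.118)[:2]-P;print(dd['conf'],dd['location'],w@x*1000,w@y*1000)
    s=bot.grab_frame('scene')
    for dd in bot.tip_of(s,q):
        w=atz(s,dd['location'],.118)[:2]-P;print(dd['conf'],dd['location'],w@x*1000,w@y*1000)
E
```

```text
165 [ -13.6734 -299.9654   96.2879] [  20.0519 -235.3294  129.3759] [   3.0425 -272.4436  115.2529] [   3.2288 -276.4574  116.8915]
0.52 [254.7, 384.9] -6.170447488850284 -282.36351751754694
0.54 [276.4, 379.4] -8.317500074291491 -275.23107678430233
0.54 [358.9, 480.7] -242.2050965427604 -566.5548076554003
```

Request:
servo_tool(
  deltas=[
    {"wx": 0, "wy": 0, "wz": 0, "x": -25, "y": 0, "z": 0, "gripper": 0},
    {"wx": 0, "wy": 0, "wz": 0, "x": -35, "y": 0, "z": 0, "gripper": 0},
    {"wx": 0, "wy": 0, "wz": 0, "x": -35, "y": 0, "z": 0, "gripper": 0},
    {"wx": 0, "wy": 0, "wz": 0, "x": -35, "y": 0, "z": 0, "gripper": 0},
    {"wx": 0, "wy": 0, "wz": 0, "x": -30, "y": -1, "z": 0, "gripper": 0},
    {"wx": 0, "wy": 0, "wz": 0, "x": -19, "y": 0, "z": 10, "gripper": 0},
    {"wx": 0, "wy": 0, "wz": 0, "x": 0, "y": 0, "z": 20, "gripper": 0},
    {"wx": 0, "wy": 0, "wz": 0, "x": 0, "y": 0, "z": 10, "gripper": 0},
    {"wx": 0, "wy": 0, "wz": 0, "x": 0, "y": 0, "z": 0, "gripper": 0},
    {"wx": 0, "wy": 0, "wz": 0, "x": 0, "y": 0, "z": 0, "gripper": 0},
  ],
)

```text
t: 12.62
eef_pos: [0.5453, -0.1917, 0.1355]
ee_rot: [0.623, 0.782, -0.0, -0.001]
force: [0.0, -1.3, 0.4]
grip_width: 0.001
grip_force: 0.0
```

```bash
python3 l.py w7.png pad_top
```

```text
12.6167 [ 0.5453 -0.1917  0.1355] [[-0.223  0.975  0.002]
 [ 0.975  0.223 -0.002]] [ 0.2067  0.4476  0.1083  1.8278 -0.0619  0.8719  0.5691]
cam [ 0.5293 -0.1223  0.2933]
tip pad_top 0.83 [294.5 327.8] [ 0.5426 -0.1825  0.1476]
```

View pics/w7.png

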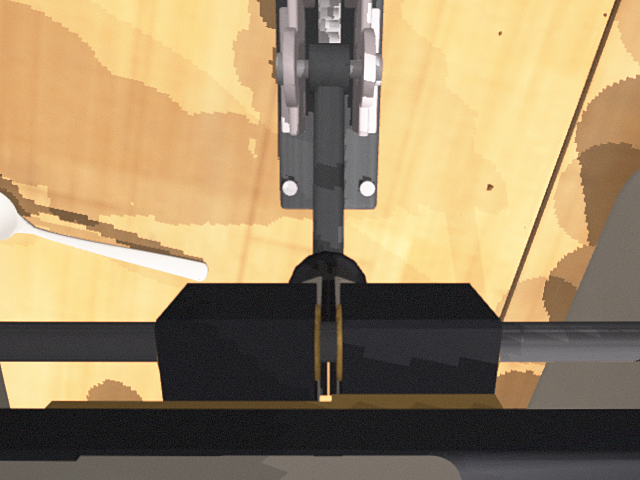

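The pad is at (270,328), straight under the closed fingertips. First stroke.

Request:
servo_tool(
  deltas=[
    {"wx": 0, "wy": 0, "wz": 0, "x": 0, "y": 0, "z": 10, "gripper": 0},
    {"wx": 0, "wy": 0, "wz": 0, "x": 0, "y": 0, "z": 8, "gripper": 0},
    {"wx": 0, "wy": 0, "wz": 0, "x": 0, "y": 0, "z": 8, "gripper": 0},
    {"wx": 0, "wy": 0, "wz": 0, "x": 0, "y": 0, "z": 8, "gripper": 0},
    {"wx": 0, "wy": 0, "wz": 0, "x": 0, "y": 0, "z": 0, "gripper": 0},
    {"wx": 0, "wy": 0, "wz": 0, "x": 0, "y": 0, "z": 0, "gripper": 0},
  ],
)

```text
t: 13.27
eef_pos: [0.5457, -0.1936, 0.1017]
ee_rot: [0.624, 0.781, -0.0, -0.0]
force: [0.6, -1.2, 2.0]
grip_width: 0.003
grip_force: 1.2
```

Request:
servo_tool(
  deltas=[
    {"wx": 0, "wy": 0, "wz": 0, "x": 0, "y": 0, "z": 8, "gripper": 0},
    {"wx": 0, "wy": 0, "wz": 0, "x": 0, "y": 0, "z": 8, "gripper": 0},
    {"wx": 0, "wy": 0, "wz": 0, "x": 0, "y": 0, "z": 5, "gripper": 0},
    {"wx": 0, "wy": 0, "wz": 0, "x": 0, "y": 0, "z": 0, "gripper": 0},
    {"wx": 0, "wy": 0, "wz": 0, "x": 0, "y": 0, "z": 0, "gripper": 0},
  ],
)

```text
t: 13.68
eef_pos: [0.5465, -0.1944, 0.0817]
ee_rot: [0.624, 0.781, -0.0, 0.001]
force: [1.7, -3.9, 4.9]
grip_width: 0.004
grip_force: 2.5
```

```bash
cat > j.py <<'E'
from h import *
np.set_printoptions(precision=2,suppress=True)
P=np.array([.484,.0794]);y=np.array([-.2156,.9765]);x=np.array([.9765,.2156])
F=[];Z=[]
def jaw(name):
    p=bot.grab_frame(name);s=bot.get_obs();F.append(s['force']);Z.append(s['eef_pos'][2])
    a=cloud(p,np.ones((480,640),bool));d=a[:,:2]-P;a=np.stack([d@x,d@y,a[:,2]],1)*1000
    m=a[(abs(a[:,0])<19)&(a[:,1]>-95)&(a[:,1]<-18)&(a[:,2]<75)]
    prof=[(k,len(q),int(np.max(q[:,2]))) for k in range(-100,-16,3) for q in [m[(m[:,1]>=k)&(m[:,1]<k+3)]] if len(q)]
    hi=m[(m[:,2]>44)&(m[:,2]<56.5)]
    o=[h[2]for h in prof]
    print(name,[(k[0],k[2]) for k in prof])
    return p
for i in range(3): p=jaw('top') if i==0 else bot.grab_frame('top'); s=bot.get_obs();F.append(s['force']);Z.append(s['eef_pos'][2])
print('t',s['t'],'F',np.mean(F,0),np.std(F,0)[2],'z',np.mean(Z),'eef',s['eef_pos'])
E
python3 j.py
```

```text
top [(-97, 40), (-94, 40), (-91, 42), (-88, 59), (-85, 57), (-82, 59), (-79, 57), (-76, 43), (-73, 44), (-70, 59), (-67, 57), (-64, 29), (-61, 19), (-58, 24), (-55, 19), (-52, 19), (-49, 20), (-46, 23), (-43, 20), (-40, 21), (-37, 29), (-34, 22), (-31, 67), (-28, 71), (-25, 63), (-22, 68), (-19, 63)]
t 13.8333 F [ 1.2  -4.02  4.65] 0.3060867636269935 z 0.08181297670877705 eef [ 0.55 -0.19  0.08]
```

Stroke 1 moved the jaw about 9 mm, with 4.65 N at z 0.0818. Stroke 2.

Request:
servo_tool(
  deltas=[
    {"wx": 0, "wy": 0, "wz": 0, "x": 0, "y": 0, "z": -15, "gripper": 0},
    {"wx": 0, "wy": 0, "wz": 0, "x": 0, "y": 0, "z": -15, "gripper": 0},
    {"wx": 0, "wy": 0, "wz": 0, "x": 0, "y": 0, "z": -12, "gripper": 0},
    {"wx": 0, "wy": 0, "wz": 0, "x": 0, "y": 0, "z": 0, "gripper": 0},
    {"wx": 0, "wy": 0, "wz": 0, "x": 0, "y": 0, "z": 0, "gripper": 0},
    {"wx": 0, "wy": 0, "wz": 0, "x": 0, "y": 0, "z": 9, "gripper": 0},
    {"wx": 0, "wy": 0, "wz": 0, "x": 0, "y": 0, "z": 9, "gripper": 0},
    {"wx": 0, "wy": 0, "wz": 0, "x": 0, "y": 0, "z": 9, "gripper": 0},
    {"wx": 0, "wy": 0, "wz": 0, "x": 0, "y": 0, "z": 9, "gripper": 0},
    {"wx": 0, "wy": 0, "wz": 0, "x": 0, "y": 0, "z": 6, "gripper": 0},
    {"wx": 0, "wy": 0, "wz": 0, "x": 0, "y": 0, "z": 0, "gripper": 0},
    {"wx": 0, "wy": 0, "wz": 0, "x": 0, "y": 0, "z": 0, "gripper": 0},
  ],
)

```text
t: 14.83
eef_pos: [0.5463, -0.1944, 0.0808]
ee_rot: [0.624, 0.781, -0.0, 0.001]
force: [1.4, -2.6, 7.9]
grip_width: 0.009
grip_force: 4.3
```

```bash
python3 j.py
```

```text
top [(-97, 41), (-94, 44), (-91, 39), (-88, 39), (-85, 48), (-82, 46), (-79, 37), (-76, 61), (-73, 64), (-70, 63), (-67, 55), (-64, 40), (-61, 40), (-58, 60), (-55, 62), (-52, 52), (-49, 24), (-46, 22), (-43, 28), (-40, 21), (-37, 24), (-34, 24), (-31, 63), (-28, 70), (-25, 64), (-22, 70), (-19, 72)]
t 14.9833 F [ 0.56 -3.13  8.56] 0.48903411591230606 z 0.08086057694638243 eef [ 0.55 -0.19  0.08]
```

Request:
servo_tool(
  deltas=[
    {"wx": 0, "wy": 0, "wz": 0, "x": 0, "y": 0, "z": -15, "gripper": 0},
    {"wx": 0, "wy": 0, "wz": 0, "x": 0, "y": 0, "z": -15, "gripper": 0},
    {"wx": 0, "wy": 0, "wz": 0, "x": 0, "y": 0, "z": -12, "gripper": 0},
    {"wx": 0, "wy": 0, "wz": 0, "x": 0, "y": 0, "z": 0, "gripper": 0},
    {"wx": 0, "wy": 0, "wz": 0, "x": 0, "y": 0, "z": 0, "gripper": 0},
    {"wx": 0, "wy": 0, "wz": 0, "x": 0, "y": 0, "z": 9, "gripper": 0},
    {"wx": 0, "wy": 0, "wz": 0, "x": 0, "y": 0, "z": 9, "gripper": 0},
    {"wx": 0, "wy": 0, "wz": 0, "x": 0, "y": 0, "z": 9, "gripper": 0},
    {"wx": 0, "wy": 0, "wz": 0, "x": 0, "y": 0, "z": 9, "gripper": 0},
    {"wx": 0, "wy": 0, "wz": 0, "x": 0, "y": 0, "z": 5, "gripper": 0},
    {"wx": 0, "wy": 0, "wz": 0, "x": 0, "y": 0, "z": 0, "gripper": 0},
    {"wx": 0, "wy": 0, "wz": 0, "x": 0, "y": 0, "z": 0, "gripper": 0},
  ],
)

```text
t: 15.98
eef_pos: [0.5462, -0.1944, 0.0814]
ee_rot: [0.624, 0.781, -0.0, 0.001]
force: [2.3, -2.5, 4.5]
grip_width: 0.007
grip_force: 2.5
```

```bash
python3 j.py
```

```text
top [(-97, 32), (-94, 40), (-91, 42), (-88, 46), (-85, 43), (-82, 37), (-79, 36), (-76, 39), (-73, 42), (-70, 37), (-67, 46), (-64, 58), (-61, 56), (-58, 61), (-55, 59), (-52, 44), (-49, 39), (-46, 57), (-43, 58), (-40, 56), (-37, 19), (-34, 18), (-31, 59), (-28, 62), (-25, 65), (-22, 68), (-19, 66)]
t 16.1333 F [ 1.98 -4.15  4.26] 0.25116314391328887 z 0.08158762250500226 eef [ 0.55 -0.19  0.08]
```

Request:
servo_tool(
  deltas=[
    {"wx": 0, "wy": 0, "wz": 0, "x": 0, "y": 0, "z": -15, "gripper": 0},
    {"wx": 0, "wy": 0, "wz": 0, "x": 0, "y": 0, "z": -15, "gripper": 0},
    {"wx": 0, "wy": 0, "wz": 0, "x": 0, "y": 0, "z": -12, "gripper": 0},
    {"wx": 0, "wy": 0, "wz": 0, "x": 0, "y": 0, "z": 0, "gripper": 0},
    {"wx": 0, "wy": 0, "wz": 0, "x": 0, "y": 0, "z": 0, "gripper": 0},
    {"wx": 0, "wy": 0, "wz": 0, "x": 0, "y": 0, "z": 9, "gripper": 0},
    {"wx": 0, "wy": 0, "wz": 0, "x": 0, "y": 0, "z": 9, "gripper": 0},
    {"wx": 0, "wy": 0, "wz": 0, "x": 0, "y": 0, "z": 9, "gripper": 0},
    {"wx": 0, "wy": 0, "wz": 0, "x": 0, "y": 0, "z": 5, "gripper": 0},
    {"wx": 0, "wy": 0, "wz": 0, "x": 0, "y": 0, "z": 0, "gripper": 0},
    {"wx": 0, "wy": 0, "wz": 0, "x": 0, "y": 0, "z": 0, "gripper": 0},
  ],
)

```text
t: 17.05
eef_pos: [0.5454, -0.1935, 0.0914]
ee_rot: [0.624, 0.781, -0.0, -0.001]
force: [1.0, -2.2, 3.9]
grip_width: 0.007
grip_force: 1.6
```

```bash
python3 j.py
```

```text
top [(-97, 39), (-94, 42), (-91, 47), (-88, 41), (-85, 44), (-82, 39), (-79, 42), (-76, 41), (-73, 45), (-70, 41), (-67, 43), (-64, 38), (-61, 42), (-58, 53), (-55, 63), (-52, 59), (-49, 58), (-46, 53), (-43, 40), (-40, 54), (-37, 58), (-34, 56), (-31, 67), (-28, 71), (-25, 62), (-22, 70), (-19, 62)]
t 17.2 F [ 0.61 -2.29  2.78] 0.23123726615067902 z 0.09178778413947913 eef [ 0.55 -0.19  0.09]
```

Request:
servo_tool(
  deltas=[
    {"wx": 0, "wy": 0, "wz": 0, "x": 0, "y": 0, "z": 5, "gripper": 0},
    {"wx": 0, "wy": 0, "wz": 0, "x": 0, "y": 0, "z": 4.5, "gripper": 0},
    {"wx": 0, "wy": 0, "wz": 0, "x": 0, "y": 0, "z": 0, "gripper": 0},
    {"wx": 0, "wy": 0, "wz": 0, "x": 0, "y": 0, "z": 0, "gripper": 0},
  ],
)

```text
t: 17.53
eef_pos: [0.5455, -0.1932, 0.0828]
ee_rot: [0.624, 0.781, -0.0, -0.0]
force: [-0.3, -2.3, 5.1]
grip_width: 0.005
grip_force: 2.4
```

```bash
python3 j.py
```

```text
top [(-97, 31), (-94, 37), (-91, 36), (-88, 44), (-85, 46), (-82, 39), (-79, 43), (-76, 44), (-73, 41), (-70, 32), (-67, 37), (-64, 35), (-61, 35), (-58, 35), (-55, 47), (-52, 63), (-49, 59), (-46, 60), (-43, 55), (-40, 43), (-37, 53), (-34, 67), (-31, 59), (-28, 61), (-25, 63), (-22, 69), (-19, 66)]
t 17.6833 F [-0.57 -2.23  5.  ] 0.03811225045422745 z 0.0829076216404987 eef [ 0.55 -0.19  0.08]
```

Stroke 4 brought the face to about the collar. I'll lift off and take a close look at the gap before the final stroke.

Request:
servo_tool(
  deltas=[
    {"wx": 0, "wy": 0, "wz": 0, "x": 0, "y": 0, "z": -15, "gripper": 0},
    {"wx": 0, "wy": 0, "wz": 0, "x": 0, "y": 0, "z": -20, "gripper": 0},
    {"wx": 0, "wy": 0, "wz": 0, "x": 0, "y": 0, "z": -30, "gripper": 0},
    {"wx": 0, "wy": 0, "wz": 0, "x": 20, "y": 0, "z": -25, "gripper": 0},
    {"wx": 0, "wy": 0, "wz": 0, "x": 35, "y": 0, "z": 0, "gripper": 0},
    {"wx": 0, "wy": 0, "wz": 0, "x": 35, "y": 0, "z": 0, "gripper": 0},
    {"wx": 0, "wy": 0, "wz": 0, "x": 35, "y": 0, "z": 0, "gripper": 0},
    {"wx": 0, "wy": 0, "wz": 0, "x": 30, "y": 0, "z": 0, "gripper": 0},
    {"wx": 0, "wy": 0, "wz": 0, "x": 15, "y": 0, "z": 0, "gripper": 0},
    {"wx": 0, "wy": 0, "wz": 0, "x": 0, "y": 0, "z": 0, "gripper": 0},
    {"wx": 0, "wy": 0, "wz": 0, "x": 0, "y": 0, "z": 0, "gripper": 0},
  ],
)

```text
t: 18.6
eef_pos: [0.5074, -0.0259, 0.1723]
ee_rot: [0.623, 0.782, -0.0, -0.001]
force: [-0.2, -0.5, -0.2]
grip_width: 0.005
grip_force: 0.0
```

```bash
python3 l.py w8.png; python3 - <<'E'
from h import *
p=bot.grab_frame('wrist')
c=cloud(p,np.ones((480,640),bool))
P=np.array([.484,.0794]);y=np.array([-.2156,.9765]);x=np.array([.9765,.2156])
d=c[:,:2]-P;a=np.stack([d@x,d@y,c[:,2]],1)*1000
for nm,lo,hi in [('centre',-3,3),('side',10,20),('side-',-20,-10)]:
    m=a[(a[:,0]>lo)&(a[:,0]<hi)&(a[:,2]<110)]
    print(nm,[(k,int(np.max(m[(m[:,1]>=k)&(m[:,1]<k+1),2]))) for k in range(-62,-20) if ((m[:,1]>=k)&(m[:,1]<k+1)).any()])
im=p['frame'][40:260,230:430,::-1];cv2.imwrite('pics/c8.png',cv2.resize(im,(545,600),interpolation=cv2.INTER_CUBIC))
E
```

```text
18.6 [ 0.5074 -0.0259  0.1723] [[-0.224  0.974  0.001]
 [ 0.974  0.224 -0.001]] [-0.044   0.2839  0.0497  1.9677 -0.0186  0.8919  0.2418]
cam [0.4912 0.0436 0.33  ]
collar 0.59 [389.  47.] 949 z 0.008878303517188355 ctr (310.0233154296875, -231.64801025390625) 30.391395568847656
collar 0.58 [ 40. 342.] 5500 z 0.05948102081817329 ctr (484.32318115234375, 79.89759063720703) 27.964599609375
centre [(-62, 36), (-61, 37), (-60, 36), (-59, 36), (-58, 37), (-57, 36), (-56, 36), (-55, 36), (-54, 36), (-53, 37), (-51, 52), (-50, 52), (-49, 53), (-48, 52), (-47, 52), (-46, 53), (-45, 52), (-44, 53), (-43, 52), (-42, 51), (-41, 14), (-40, 15), (-39, 14), (-38, 15), (-37, 14), (-36, 15), (-35, 14), (-34, 15), (-33, 54), (-32, 54), (-31, 53), (-30, 54), (-29, 53), (-28, 58), (-27, 58), (-26, 60), (-25, 59), (-24, 59), (-23, 60), (-22, 60), (-21, 60)]
side [(-62, 15), (-61, 15), (-60, 15), (-59, 15), (-58, 15), (-57, 15), (-56, 14), (-55, 14), (-54, 14), (-53, 15), (-51, 52), (-50, 52), (-49, 53), (-48, 52), (-47, 52), (-46, 53), (-45, 53), (-44, 53), (-43, 52), (-42, 52), (-41, 51), (-40, 39), (-39, 39), (-38, 38), (-37, 38), (-36, 38), (-35, 38), (-34, 38), (-33, 54), (-32, 54), (-31, 54), (-30, 54), (-29, 53), (-28, 53), (-26, 57), (-25, 59), (-24, 59), (-23, 59), (-22, 59), (-21, 59)]
side- [(-62, 15), (-61, 14), (-60, 14), (-59, 14), (-58, 15), (-57, 15), (-56, 15), (-55, 15), (-54, 14), (-51, 52), (-50, 52), (-49, 52), (-48, 53), (-47, 52), (-46, 53), (-45, 53), (-44, 53), (-43, 53), (-42, 52), (-41, 38), (-40, 38), (-39, 38), (-38, 38), (-37, 39), (-36, 38), (-35, 38), (-34, 38), (-33, 54), (-32, 54), (-31, 54), (-30, 54), (-29, 54), (-28, 52), (-26, 51), (-25, 57), (-24, 58), (-23, 60), (-22, 59), (-21, 60)]
```

View pics/c8.png

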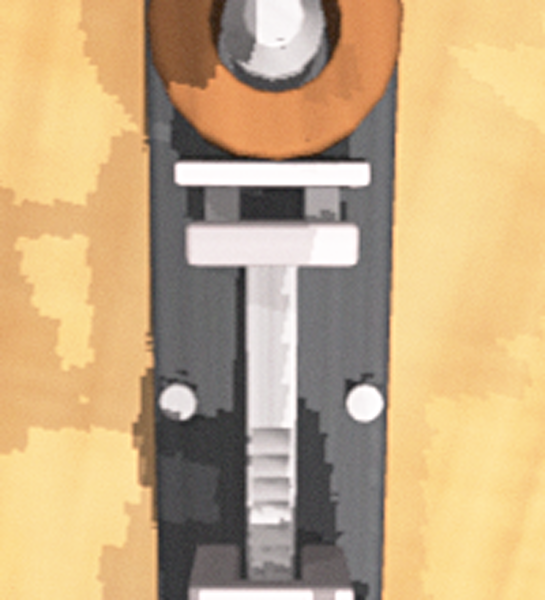

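The face touches the collar at (157,275 in the crop). The gap behind the plate is still a full 8 mm, so the spring is free. I'll go back to the pad for the final, measured stroke.

Request:
servo_tool(
  deltas=[
    {"wx": 0, "wy": 0, "wz": 0, "x": -20, "y": 0, "z": 0, "gripper": 0},
    {"wx": 0, "wy": 0, "wz": 0, "x": -35, "y": 0, "z": 0, "gripper": 0},
    {"wx": 0, "wy": 0, "wz": 0, "x": -35, "y": 0, "z": 0, "gripper": 0},
    {"wx": 0, "wy": 0, "wz": 0, "x": -35, "y": 0, "z": 0, "gripper": 0},
    {"wx": 0, "wy": 0, "wz": 0, "x": -30, "y": 0, "z": 0, "gripper": 0},
    {"wx": 0, "wy": 0, "wz": 0, "x": -17, "y": 0, "z": 20, "gripper": 0},
    {"wx": 0, "wy": 0, "wz": 0, "x": 0, "y": 0, "z": 20, "gripper": 0},
    {"wx": 0, "wy": 0, "wz": 0, "x": 0, "y": 0, "z": 7, "gripper": 0},
    {"wx": 0, "wy": 0, "wz": 0, "x": 0, "y": 0, "z": 0, "gripper": 0},
    {"wx": 0, "wy": 0, "wz": 0, "x": 0, "y": 0, "z": 0, "gripper": 0},
  ],
)

```text
t: 19.58
eef_pos: [0.5459, -0.1949, 0.1254]
ee_rot: [0.624, 0.781, -0.0, -0.001]
force: [-0.5, -0.6, -0.0]
grip_width: 0.007
grip_force: 0.0
```

```bash
cat > g.py <<'E'
from h import *
import sys
np.set_printoptions(precision=1,suppress=True,linewidth=200)
P=np.array([.484,.0794]);y=np.array([-.2156,.9765]);x=np.array([.9765,.2156])
F=[];Z=[];C=[]
ys=np.arange(-62,-18,.5);xs=np.arange(-12,12.1,1)
for i in range(4):
    p=bot.grab_frame('top');s=bot.get_obs();F.append(s['force']);Z.append(s['eef_pos'][2])
    W=np.array([np.r_[P+(a*x+b*y)/1000,.053] for b in ys for a in xs])
    K=np.array([[p['fx'],0,p['cx']],[0,p['fy'],p['cy']],[0,0,1]])
    u=cv2.projectPoints(W,cv2.Rodrigues(np.array(p['R']))[0],np.array(p['t'],float),K,np.array(p['distortion'],float))[0][:,0].astype(np.float32)
    v=cv2.remap(p['frame'],u[:,0].reshape(len(ys),-1),u[:,1].reshape(len(ys),-1),cv2.INTER_CUBIC)
    C.append(v[:,:,2].astype(float).mean(1))
c=np.mean(C,0);print('t',s['t'],'F',np.mean(F,0),'sd',np.std(F,0)[2],'z',np.round(np.mean(Z)*1000,1))
print(' '.join(f'{b:.0f}:{k:.0f}' for b,k in zip(ys[::2],c[::2])))
np.save(f'pics/{sys.argv[1]}.npy',c)
E
python3 g.py ref
```

```text
t 19.7833 F [0.  0.1 0.7] sd 0.518035477933248 z 126.7
-62:116 -61:114 -60:113 -59:113 -58:113 -57:112 -56:108 -55:104 -54:107 -53:117 -52:133 -51:149 -50:161 -49:167 -48:173 -47:176 -46:175 -45:167 -44:151 -43:132 -42:109 -41:88 -40:71 -39:60 -38:53 -37:56 -36:69 -35:93 -34:124 -33:152 -32:165 -31:162 -30:146 -29:123 -28:96 -27:72 -26:55 -25:50 -24:54 -23:60 -22:64 -21:65 -20:66 -19:66
```

The reference profile is clear: block at -47, plate at -31.7, gap dip to 53. Pressing in steps.

Request:
servo_tool(
  deltas=[
    {"wx": 0, "wy": 0, "wz": 0, "x": 0, "y": 0, "z": 9, "gripper": 0},
    {"wx": 0, "wy": 0, "wz": 0, "x": 0, "y": 0, "z": 6, "gripper": 0},
    {"wx": 0, "wy": 0, "wz": 0, "x": 0, "y": 0, "z": 6, "gripper": 0},
    {"wx": 0, "wy": 0, "wz": 0, "x": 0, "y": 0, "z": 4, "gripper": 0},
    {"wx": 0, "wy": 0, "wz": 0, "x": 0, "y": 0, "z": 0, "gripper": 0},
    {"wx": 0, "wy": 0, "wz": 0, "x": 0, "y": 0, "z": 0, "gripper": 0},
  ],
)

```text
t: 20.28
eef_pos: [0.5479, -0.1967, 0.1013]
ee_rot: [0.624, 0.781, 0.0, 0.002]
force: [2.1, -3.1, 5.7]
grip_width: 0.003
grip_force: 2.6
```

```bash
python3 g.py a1
```

```text
t 20.4833 F [ 1.7 -3.   5.7] sd 0.815717539951974 z 101.5
-62:112 -61:111 -60:109 -59:108 -58:109 -57:109 -56:109 -55:108 -54:108 -53:108 -52:108 -51:105 -50:100 -49:97 -48:103 -47:118 -46:136 -45:152 -44:162 -43:167 -42:171 -41:171 -40:163 -39:148 -38:127 -37:102 -36:78 -35:65 -34:73 -33:101 -32:138 -31:166 -30:175 -29:166 -28:145 -27:120 -26:94 -25:72 -24:59 -23:56 -22:58 -21:63 -20:66 -19:67
```

The spring is about 2.9 mm in (the block moved 4.7, the plate 1.8) at 5.7 N. Another 3 mm at the pad should reach half.

Request:
servo_tool(
  deltas=[
    {"wx": 0, "wy": 0, "wz": 0, "x": 0, "y": 0, "z": 1.5, "gripper": 0},
    {"wx": 0, "wy": 0, "wz": 0, "x": 0, "y": 0, "z": 1.5, "gripper": 0},
    {"wx": 0, "wy": 0, "wz": 0, "x": 0, "y": 0, "z": 0, "gripper": 0},
    {"wx": 0, "wy": 0, "wz": 0, "x": 0, "y": 0, "z": 0, "gripper": 0},
  ],
)

```text
t: 20.82
eef_pos: [0.548, -0.1971, 0.0988]
ee_rot: [0.624, 0.781, 0.0, 0.002]
force: [0.6, -3.1, 6.5]
grip_width: 0.004
grip_force: 3.3
```

```bash
python3 g.py a2; python3 - <<'E'
import numpy as np
ys=np.arange(-62,-18,.5);r=np.load('pics/ref.npy')
def sh(c,lo,hi):
    yy=np.arange(lo,hi,.25);best=[]
    for d in np.arange(0,9,.1):
        a=np.interp(yy,ys,r);b=np.interp(yy+d,ys,c);best.append((np.corrcoef(a,b)[0,1],d))
    return max(best)
for n in ['a1','a2']:
    c=np.load(f'pics/{n}.npy');print(n,'block',sh(c,-56,-41),'plate',sh(c,-34.5,-26))
E
```

```text
t 21.0167 F [ 0.7 -3.2  7.1] sd 0.7754800677035323 z 98.8
-62:111 -61:111 -60:109 -59:108 -58:109 -57:109 -56:108 -55:108 -54:107 -53:107 -52:107 -51:105 -50:100 -49:97 -48:102 -47:115 -46:133 -45:150 -44:160 -43:167 -42:172 -41:176 -40:173 -39:162 -38:144 -37:119 -36:93 -35:74 -34:74 -33:95 -32:128 -31:156 -30:169 -29:162 -28:143 -27:119 -26:93 -25:72 -24:59 -23:56 -22:58 -21:63 -20:66 -19:67
a1 block (np.float64(0.9967638371735787), np.float64(5.2)) plate (np.float64(0.9986422930454222), np.float64(1.7000000000000002))
a2 block (np.float64(0.9994972926825438), np.float64(5.7)) plate (np.float64(0.998945916249193), np.float64(1.9000000000000001))
```

```bash
python3 -c "
from station import bot
print(bot.close_job())"
```

```text
the job is handed in; nothing more can be done
None
```

The job is handed in: the collar stands flat on the bed round the post, and the jaw is pumped closed on it with the face spring about 3.8 mm in (about half). The closed fingers still hold the lever down at about 7 N; nothing else was touched, though I took no final picture of the worktop.

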